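# Next sample onto the weighing scale

### The arm

A 7-joint arm with a two-finger parallel gripper is mounted at the origin on the work surface. World frame = base frame: x ahead of the robot, y to its left, z up, the work surface at z = 0. Lengths are in mm, angles in degrees, forces in N, time in s.
With the tool pointing down it reaches from about 425 to 1025 mm from the base axis. Payload 9.4 kg.
Tool frame: the origin (TCP) lies at the very end of the fingers, on their centre line; the grasp point (between the pads) lies 19 mm behind it; x points along the fingers, y is the direction in which the jaws open and shut, and the axes are right-handed (so a half turn about x gives the same grasp; the last joint's range is limited). The gripper opens to 93 mm and grips with 3 to 60 N. Pads are 15 mm wide; open, the fingers measure 128 mm over their backs; the gripper's body (75 mm by 188 mm) begins 65 mm behind the grasp point.
Start: joints at [60.636, 34.337, -0.143, 91.639, 0.103, 54.024, -4.572], TCP at [306.039, -657.24, 218.618] pointing down, gripper open.
Joint ranges: [-147.43, 147.43], [-19.82, 112.94], [-74.19, 73.91], [6.32, 146.72], [-59.91, 239.91], [6.04, 106.73], [-150.56, 150.56]. Speed limits (degrees/s): [127.2, 127.2, 172.46, 172.46, 180, 180, 180].

### API

Orientations are given as [roll, pitch, yaw] about the fixed x, y, z axes, in that order (R = Rz(yaw) Ry(pitch) Rx(roll)).
In Python, from station import ctrl, vision gives the robot as it stands.
- The arm moves only by the shell command python3 -m pendant 'ROWS' [FORCE]. ROWS is JSON, a list that holds one entry, the list of rows, each a list of 5 numbers: the shift along the world's x, y, z in mm, then the turn about the world's z in degrees, then the opening in per cent of the stroke, from 0 (shut) to 100 (fully open). In form: [[[tx, ty, tz, yaw, jaw], ...]]. A call has 1 to 12 rows; each row shifts and turns the pose as measured when the row begins; what a row does not reach is not made up. A row lasts 1/8 s, in which the tool goes at most 62.5 mm and 10.7 degrees, less where a joint would pass 70% of its speed; a pose out of reach is approached as far as the arm can. A call with a gripper value outside its range is refused whole. The fingers move at their own pace and stop on an object; FORCE is the grip in N (left out, the last holds). Time passes only in rows, so rows that do not move let the fingers close. It gives the time, the measured TCP pose, the force and the opening at its end, in the units of the state.
- ctrl.state(): the state, without advancing time (a new reading comes with each control period).
- vision.snapshot(name): name is "scene" or "top" or "wrist"; returns (picture, depth): 420x560x3 uint8, red, green, blue; 420x560 float32, mm along the optical axis (not along the pixel's ray), 0 where there is no reading.
- vision.camera_info(name): a dict with "fx", "fy", "cx", "cy" (pixels), "R" (3x3) and "t" (3): a world point X has camera coordinates R X + t. Camera axes: x right, y down, z forward; pixel columns grow to the right and rows downward; lengths in mm; the calibration is good to about 2 mm. A picture is of the moment at which its call begins: read the wrist's pose just before it. camera_info takes no time and is no camera call; for the wrist camera it gives the pose at the moment of the call.
- ctrl.job_done(): hands the job in, once; it reports no verdict.
The state is a dict: "time_s": time; "q": joint angles; "joint_vel": joint speeds; "effort": joint torques, N m; "position": TCP position; "ee_rot": TCP orientation; "force": force on the tool from outside, world axes, zero at the start; "torque": the same for the moment, N m; "width": finger opening in mm.
Only numpy, scipy, OpenCV 4.12 (cv2) and the standard library are available. Lean on these libraries where they do the work, as an engineer would, in place of code of your own. Each camera call takes 0.05 s, during which the arm holds its last target.

### The job

The sample jar lying on the scale has been weighed: lay it in the green cradle on the wooden rest. Then take the end jar, the one at the orange stop, from the sloped track, so that the next one rolls down to the stop, and lay it in the cradle on the scale. Set both jars down gently, without dropping them, centred in their cradles, keep the other jars on the track, and leave the mug, brush and tape roll alone.

Things in the scene. Friction and masses are not known exactly. Their poses are not given: they have to be found in the camera images.
- jar_done_center (a point): white opaque sample jar, brown band, blue lid: a plain cylinder 58 mm in diameter, 62 mm long, flat ends, 0.18 to 0.35 kg, lying on its side; this point is its centre, y runs along the cylinder (lid at +y), x and z turn as it rolls. This is the weighed jar: at the start it lies in the cradle on the scale.
- jar_first_center (a point): white opaque sample jar, brown band, blue lid: a plain cylinder 58 mm in diameter, 62 mm long, flat ends, 0.18 to 0.35 kg, lying on its side; this point is its centre, y runs along the cylinder (lid at +y), x and z turn as it rolls. At the start the end jar, at the orange stop, the second leaning on its uphill side; its flat ends are free for fingers (grip it end to end).
- jar_second_center (a point): white opaque sample jar, brown band, blue lid: a plain cylinder 58 mm in diameter, 62 mm long, flat ends, 0.18 to 0.35 kg, lying on its side; this point is its centre, y runs along the cylinder (lid at +y), x and z turn as it rolls. At the start it is second on the track, touching the first.
- jar_third_center (a point): white opaque sample jar, brown band, blue lid: a plain cylinder 58 mm in diameter, 62 mm long, flat ends, 0.18 to 0.35 kg, lying on its side; this point is its centre, y runs along the cylinder (lid at +y), x and z turn as it rolls. At the start it is third (last) on the track, touching the second.
- track: fixed sloped track, two aluminium rails on a dark base, 250 mm long, 77 mm wide, rising at 8 degrees along its +x (away from the robot); origin on the table below track_stop. Rails lie within 23 mm of the middle. Low side guides, 8 mm above the rails, 73 mm apart inside, begin 42 mm uphill of track_stop: nothing stands beside the end jar. Jars roll freely.
- track_stop (a point): fixed: the centre of a jar lying against the track's orange stop, 79 mm above the table, 29 mm above the rails. x points horizontally uphill, y across the track (the jars' axes lie along y), z up. The stop is a plate 50 mm wide, 35 mm high over the rails, 29 mm downhill of this point. When the end jar is lifted straight up the next follows by itself.
- track_second (a point): fixed point of the track: the centre of a jar lying in the second place, 58 mm uphill of track_stop along the slope; axes as track_stop.
- scale: fixed grey bench scale, body 190 (x) by 150 mm, 36 mm high, steel platform 125 by 140 mm to 44 mm height, display on the side towards the robot (-x); origin at the centre of its underside. On the platform is an aluminium V cradle: two plates sloping at 25 degrees, 44 mm long along y, 62 mm wide across x; a jar sticks out 9 mm at each end.
- scale_seat (a point): fixed: the centre, 82 mm above the table, of a jar lying centred in the scale's V cradle, 30 mm behind the scale's centre. y is the direction of the cradle (the jar's axis lies along it, either way round), x across it away from the display, z up. The cradle's upper edges are about 18 mm below this point.
- rest_seat (a point): fixed point of the wooden rest (board 130 by 120 mm, 14 mm thick, with a green V cradle of the same shape as the scale's): the centre, 54 mm above the table, of a jar lying centred in the green cradle. Axes and cradle sizes as for scale_seat.
- mug: bystander: blue mug, 76 mm wide, 85 mm high, handle at +y; origin at the centre of its underside.
- brush: bystander: brush lying on the table, 190 mm long along its x axis; origin at the middle of its underside.
- tape_roll: bystander: white roll of tape lying flat, 84 mm outside diameter, 30 mm high, about 155 mm behind the scale's centre; origin at the centre of its underside.
Things that resemble listed ones, but are neither listed nor needed, are in the scene too. Leave any purple or turquoise look-alike of the part that bears jar_done_center alone.

How it is judged (in metres and radians):
On the way, in this order (a step that is already met when the one before it is completed fails the run):
1. the weighed jar lies in the green cradle on the rest, let go (distance between jar_done_center and rest_seat below 0.015 m and angle between the y axis of jar_done_center and the y axis of rest_seat, either way round below 0.2 rad and contact force between the fingers and jar_done below 0.1 N), for 0.2 s.
2. the end jar is lifted off the track and the next jar has rolled to the stop (distance between jar_first_center and track_stop above 0.05 m and distance between jar_second_center and track_stop below 0.008 m and distance between jar_third_center and track_second below 0.012 m), for 0.2 s.
3. the end jar lies in the cradle on the scale (distance between jar_first_center and scale_seat below 0.015 m and angle between the y axis of jar_first_center and the y axis of scale_seat, either way round below 0.2 rad and contact force between the fingers and jar_first below 0.1 N), for 0.2 s.
At the end, for the whole second after the job is handed in: The weighed jar lies in the green cradle of the rest and the former end jar in the cradle of the scale (centres within 15 mm of the seat points, axes within 0.2 rad of the cradle's direction), the second jar lies at the orange stop (within 8 mm of its place) and the third behind it (within 12 mm) (distance between jar_done_center and rest_seat below 0.015 m and angle between the y axis of jar_done_center and the y axis of rest_seat, either way round below 0.2 rad and distance between jar_first_center and scale_seat below 0.015 m and angle between the y axis of jar_first_center and the y axis of scale_seat, either way round below 0.2 rad and distance between jar_second_center and track_stop below 0.008 m and distance between jar_third_center and track_second below 0.012 m); the robot touches nothing.
It fails at once if a bystander is moved by more than 25 mm (distance of any of mug, brush, tape_roll from where it was at the start of the episode above 0.025 m).
It fails at once if a jar that should stay waiting is lifted off the track or falls (distance between jar_second_center and track_stop above 0.085 m or distance between jar_third_center and track_second above 0.085 m).
It fails at once if a jar is dropped (moves faster than 0.6 m/s, as after a fall of about 20 mm, with no finger on it) ((linear speed of jar_done above 0.6 m/s and contact force between the fingers and jar_done below 0.1 N) or (linear speed of jar_first above 0.6 m/s and contact force between the fingers and jar_first below 0.1 N)).
It fails at once if a jar is pressed or knocked hard (over 50 N) onto the scale or the rest (contact force between any of jar_done, jar_first and scale above 50 N or contact force between any of jar_done, jar_first and rest above 50 N).
It also fails if it takes over 67 s, if anything falls off the work surface, if the arm or the gripper's body presses on something with over 40 N, if the wrist force passes 120 N, or if a joint passes its speed limit or range.

## Working session

There is one attempt and no reset: what is moved stays moved. The work goes in short steps, Python scripts to look and compute and a shell command to move; the robot and the scene stay as the last step left them, time stands still between calls to the robot, and variables do not carry over. Pictures are saved under pics/ and viewed, and the job is handed in when it is done.

```bash
ls; mkdir -p pics; python3 - <<'E'
from station import ctrl, vision
import cv2, numpy as np
print(ctrl.state())
for n in ("scene","top"):
    im,d=vision.snapshot(n); cv2.imwrite(f"pics/{n}0.png",im[:,:,::-1]); np.save(f"pics/{n}0.npy",d); print(n,vision.camera_info(n))
E
```

```text
pics
{'time_s': 0.0, 'q': array([60.63749588, 34.38486444, -0.14553159, 91.67981975,  0.10313321,
       54.02313478, -4.5724555 ]), 'joint_vel': array([-0.04600785,  0.11689618, -0.01426333,  0.01123721, -0.07939498,
        0.09187126, -0.04197628]), 'effort': array([-1.63709265e-03, -7.65055203e+01,  1.49678227e+00, -2.52352023e+01,
       -5.23951929e-02,  1.68762251e-02,  1.04500818e-04]), 'position': array([ 305.81149355, -656.82068335,  217.76255341]), 'ee_rot': array([-84.65699059,  89.91230217, 120.31387319]), 'force': array([ 0.12573042,  0.24799945, -0.78621183]), 'torque': array([-0.02163821, -0.03467   , -0.02629445]), 'width': 93.32652728053202}
scene {'fx': 487.2514923370429, 'fy': 487.2514923370429, 'cx': 278.8978245323107, 'cy': 202.47404822302337, 'R': array([[-0.12214669,  0.9925066 ,  0.00329092],
       [ 0.7740342 ,  0.09733394, -0.62561742],
       [-0.62124974, -0.07386981, -0.78012308]]), 't': array([  54.65238959, -352.12324308, 1707.26198451])}
top {'fx': 407.36615512203423, 'fy': 407.36615512203423, 'cx': 271.725096143186, 'cy': 218.78136207467978, 'R': array([[-0.01556957, -0.99964146, -0.02178399],
       [-0.99557181,  0.01751881, -0.09235724],
       [ 0.09270575,  0.02024956, -0.99548762]]), 't': array([  21.60957888,  529.65695914, 1239.69697539])}
```

View pics/scene0.png

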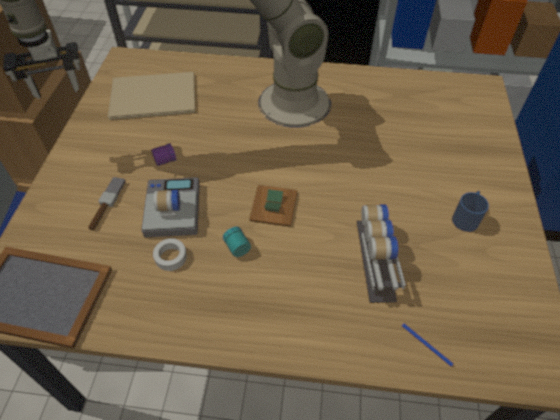

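View pics/top0.png

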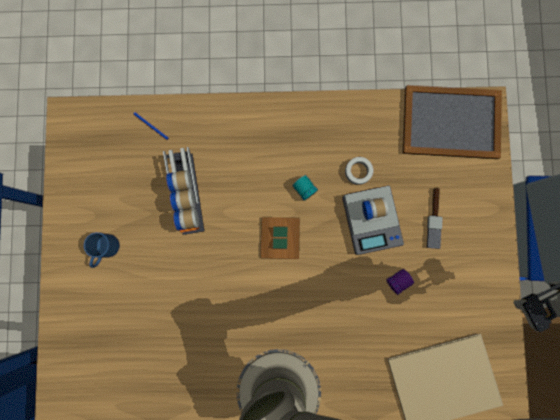

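The top view shows the scale and jar near (375,210), the green cradle near (279,237), and the track jars at (180,180), (182,197), (185,217), with the stop at about (187,231). I'll enlarge these areas next.

```bash
python3 - <<'E'
import cv2, numpy as np
im=cv2.imread("pics/top0.png")
def crop(n,c0,c1,r0,r1,k):
    c=cv2.resize(im[r0:r1,c0:c1],None,fx=k,fy=k,interpolation=cv2.INTER_CUBIC)
    for i in range(c0,c1,10):
        cv2.line(c,((i-c0)*k,0),((i-c0)*k,6),(0,0,255),1); cv2.putText(c,str(i),((i-c0)*k,16),0,.35,(0,0,255),1)
    for i in range(r0,r1,10):
        cv2.line(c,(0,(i-r0)*k),(6,(i-r0)*k),(0,0,255),1); cv2.putText(c,str(i),(8,(i-r0)*k),0,.35,(0,0,255),1)
    cv2.imwrite(f"pics/{n}.png",c)
crop("c_scale",335,415,150,260,5)
crop("c_rest",250,310,205,270,8)
crop("c_track",150,215,140,240,6)
E
```

```text
(no output)
```

View pics/c_scale.png

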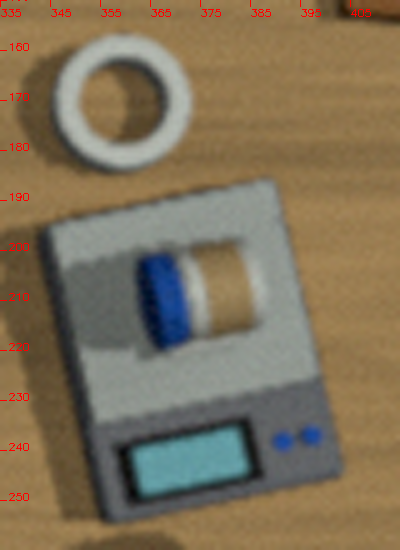

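View pics/c_rest.png

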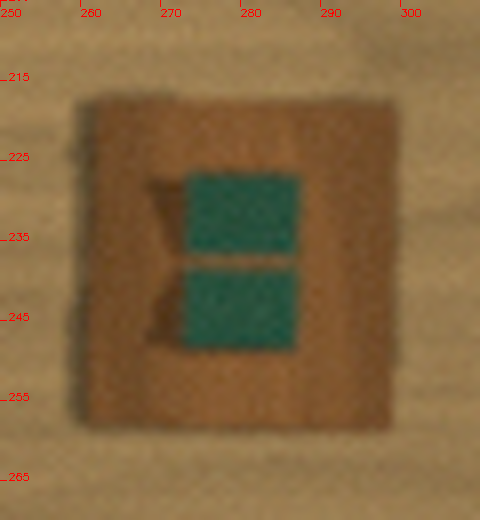

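View pics/c_track.png

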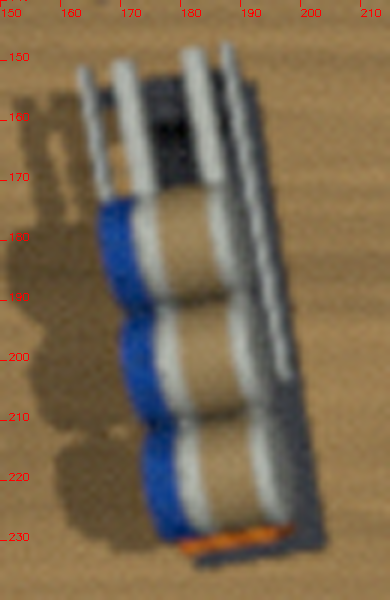

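The crops show:
- **Scale jar:** corners at about (362,202), (367,219), (387,214), (383,199), with the lid to the left (+y).
- **Green plates:** columns 273–287, rows 227–249.
- **Track end jar:** about columns 173–197, rows 211–230.

Next I'll fit these from the depth clouds.

```bash
cat > h.py <<'E'
import numpy as np, cv2
from scipy.optimize import least_squares
def cloud(d,ci):
    v,u=np.nonzero(d>0); z=d[v,u]
    P=np.stack([(u-ci["cx"])/ci["fx"]*z,(v-ci["cy"])/ci["fy"]*z,z],1)
    return (P-ci["t"])@ci["R"],u,v     # R^T (P-t)
def fitcyl(P,c0,yaw0,r=29,half=31):
    # signed distance to capped cylinder, horizontal axis, yaw
    def f(p):
        a=np.radians(p[3]); ax=np.array([np.cos(a),np.sin(a),0])
        D=P-p[:3]; s=D@ax; rad=np.linalg.norm(D-np.outer(s,ax),axis=1)
        q=np.stack([rad-r,abs(s)-half],1)
        return np.linalg.norm(np.maximum(q,0),axis=1)+np.minimum(q.max(1),0)
    o=least_squares(f,[*c0,yaw0],loss="soft_l1",f_scale=2,x_scale=[1,1,1,1])
    return o.x,np.sqrt(np.mean(o.fun**2))
E
python3 - <<'E'
from h import *
from station import vision
from scipy.spatial import cKDTree
for n in ("top","scene"):
    d=np.load(f"pics/{n}0.npy"); ci=vision.camera_info(n); im=cv2.imread(f"pics/{n}0.png")
    P,u,v=cloud(d,ci); c=im[v,u].astype(int)
    g=(c[:,1]>c[:,2]*1.5)&(c[:,1]>c[:,0]*1.1)&(c[:,1]<140)
    if n=="top":
        W=lambda a,b,e,f:(u>=a)&(u<b)&(v>=e)&(v<f)
        rest=W(255,305,210,265); sc=W(335,410,180,260); tr=W(155,210,140,240)
    else:
        W=lambda a,b,e,f:(u>=a)&(u<b)&(v>=e)&(v<f)
        rest=W(245,302,180,228); sc=W(135,205,170,240); tr=W(350,410,195,310)
    G=P[rest&g]; print(n,"green n",len(G),G.min(0),G.max(0),G.mean(0), np.median(P[rest][:,2]))
    (cx,cy),wh,an=cv2.minAreaRect(G[:,:2].astype(np.float32)); print("  green rect",cx,cy,wh,an)
    B=P[rest&(P[:,2]>8)&(P[:,2]<25)]; print("  board",cv2.minAreaRect(B[:,:2].astype(np.float32)))
    S=P[sc&(P[:,2]>30)&(P[:,2]<52)]; print("  scale",cv2.minAreaRect(S[:,:2].astype(np.float32)))
    J=P[sc&(P[:,2]>72)&(P[:,2]<130)]; print("  jar",len(J),J.min(0),J.max(0)); print("  fit",fitcyl(J,[*J.mean(0)[:2],82],100))
    T=P[tr&(P[:,2]>60)&(P[:,2]<150)]; print("  trk",T.min(0),T.max(0))
    np.save(f"pics/T{n}.npy",T)
    print("  table z",np.median(P[W(100,400,300,340)][:,2]))
E
```

```text
top green n 208 [441.60765345 -30.79489755  18.81731786] [503.57324017   6.96273727  38.15896883] [471.87188473 -11.02518628  29.41008161] 10.694111724237704
  green rect 472.5641174316406 -11.855913162231445 (37.17566680908203, 61.50362014770508) 89.02264404296875
  board ((477.7270202636719, -12.066062927246094), (122.09648132324219, 139.72866821289062), 87.62522888183594)
  scale ((539.5159301757812, -293.3658142089844), (225.19342041015625, 150.0106964111328), 11.062806129455566)
  jar 450 [ 518.35751773 -326.98799797   72.37757632] [ 583.69262472 -256.59350662  115.11347189]
  fit (array([ 551.82703301, -291.85022776,   80.12932488,  100.67148656]), np.float64(1.9024079428645353))
  trk [492.82321352 233.30712313  60.11931425] [747.8513785  337.25945179 127.72468369]
  table z -0.8397277115139186
scene green n 2 [444.92153155 -22.84401822  32.78076833] [448.76323042 -20.48349669  36.97806911] [446.84238099 -21.66375745  34.87941872] 10.559592912283126
  green rect 446.8424072265625 -21.66375732421875 (4.508964538574219, 0.0) 148.43150329589844
  board ((473.22113037109375, -14.295303344726562), (119.76468658447266, 137.0804901123047), 87.78770446777344)
  scale ((535.3924560546875, -297.4737548828125), (219.98995971679688, 150.32452392578125), 11.355928421020508)
  jar 501 [ 518.37146593 -326.79325001   72.54475281] [ 586.53275578 -259.25080263  114.17774353]
  fit (array([ 549.38297179, -295.34680753,   80.74792556,  100.55405976]), np.float64(2.1404245581892702))
  trk [503.64631717 230.14186716  60.02935803] [749.15677484 335.80121882 128.93051956]
  table z -0.25375524802849686
```

```bash
python3 - <<'E'
from h import *
from station import vision
for n in ("top","scene"):
    T=np.load(f"pics/T{n}.npy"); T=T[T[:,2]>78]
    def f(p):
        a=np.radians(p[3]); ax=np.array([-np.sin(a),np.cos(a),0]); s8=np.radians(8)
        up=np.array([np.cos(a)*np.cos(s8),np.sin(a)*np.cos(s8),np.sin(s8)])
        r=[]
        for k in range(3):
            D=T-(p[:3]+58*k*up); s=D@ax; rad=np.linalg.norm(D-np.outer(s,ax),axis=1)
            q=np.stack([rad-29,abs(s)-31],1)
            r.append(np.linalg.norm(np.maximum(q,0),axis=1)+np.minimum(q.max(1),0))
        r=np.array(r); return r[abs(r).argmin(0),np.arange(len(T))]
    for y0 in (5,12):
        o=least_squares(f,[545,270,79,y0],loss="soft_l1",f_scale=2); print(n,o.x,np.sqrt(np.mean(o.fun**2)))
    d=np.load(f"pics/{n}0.npy"); P,u,v=cloud(d,vision.camera_info(n)); im=cv2.imread(f"pics/{n}0.png")
    hsv=cv2.cvtColor(im,cv2.COLOR_BGR2HSV)[v,u]
    m=(abs(P[:,0]-472)<70)&(abs(P[:,1]+12)<70)&(P[:,2]>12)&(hsv[:,0]>40)&(hsv[:,0]<100)&(hsv[:,1]>60)
    G=P[m]; print(len(G),G.min(0),G.max(0),cv2.minAreaRect(G[:,:2].astype(np.float32)))
    m2=(abs(P[:,0]-472)<35)&(abs(P[:,1]+12)<35)&(P[:,2]>27); print("high", P[m2].min(0),P[m2].max(0),P[m2].mean(0))
E
```

```text
top [530.2175596  268.66259987  77.21510165   8.54520594] 13.44487342770033
top [530.21755608 268.66262937  77.21510042   8.54511706] 13.444872232555381
259 [438.6416877  -30.84891772  17.8128259 ] [503.9315999   10.07711819  39.41915014] ((471.2566223144531, -10.222021102905273), (40.355079650878906, 64.6933822631836), 88.8702163696289)
high [438.57707648 -34.05339119  27.03028752] [506.57982879  10.07711819  39.41915014] [473.41761088 -10.55323561  32.07424301]
scene [528.33824262 265.12623297  77.26117113   8.72722373] 16.17382392794972
scene [528.33824121 265.12624022  77.26117081   8.72721092] 16.173823981389965
217 [437.90674438 -33.13118058  14.05643114] [508.23493583   8.50734725  40.98090809] ((473.3561706542969, -12.494852066040039), (40.85132598876953, 69.69141387939453), 88.10719299316406)
high [437.41613667 -36.66217597  27.01619752] [506.59869385   8.77554961  40.98090809] [469.47257315 -13.44506331  32.39575836]
```

```bash
cat >> h.py <<'E'
from scipy.spatial.transform import Rotation as Ro
def tool():
    from station import ctrl
    s=ctrl.state(); R=Ro.from_euler('xyz',s["ee_rot"],degrees=True).as_matrix()
    return s["time_s"],s["position"].round(1),np.degrees(np.arctan2(R[1,1],R[0,1])).round(2),R[:,0].round(3),s["force"].round(1),s["width"].round(1)
E
python3 -c "
from h import *
print(tool())
from station import ctrl,vision
im,d=vision.snapshot('wrist');cv2.imwrite('pics/w0.png',im[:,:,::-1])"
```

```text
Traceback (most recent call last):
  File "h.py", line 20, in tool
    return s["time_s"],s["position"].round(1),np.degrees(np.arctan2(R[1,1],R[0,1])).round(2),R[:,0].round(3),s["force"].round(1),s["width"].round(1)
                                                                                                                                 ^^^^^^^^^^^^^^^^
AttributeError: 'float' object has no attribute 'round'
```

```bash
sed -i 's/s\["width"\].round(1)/round(float(s["width"]),1)/' h.py; python3 -c "
from h import *
print(tool())"
```

```text
(0.1, array([ 305.9, -656.8,  217.8]), np.float64(-65.02), array([-0.001,  0.001, -1.   ]), array([0.2, 0.6, 0.2]), 93.3)
```

```bash
python3 -m pendant '[[[30,45,4,-1.8,100],[30,45,4,-1.8,100],[30,45,4,-1.8,100],[30,45,4,-1.8,100],[30,45,4,-1.8,100],[30,45,4,-1.8,100],[30,45,4,-1.8,100],[30,45,4,-1.8,100],[0,0,0,0,100]]]' 40; python3 -c "
from h import *
print(tool())
from station import ctrl,vision
ci=vision.camera_info('wrist')
im,d=vision.snapshot('wrist');cv2.imwrite('pics/w1.png',im[:,:,::-1]);np.savez('pics/w1.npz',d=d,**ci)"
```

```text
time_s: 1.23
position: [549.1, -283.4, 246.9]
ee_rot: [-65.9, 89.6, 124.1]
force: [-0.7, -0.5, 0.1]
width: 93.1
(1.225, array([ 549.1, -283.4,  246.9]), np.float64(-80.0), array([-0.004,  0.006, -1.   ]), array([-0.7, -0.5,  0.1]), 93.1)
```

View pics/w1.png

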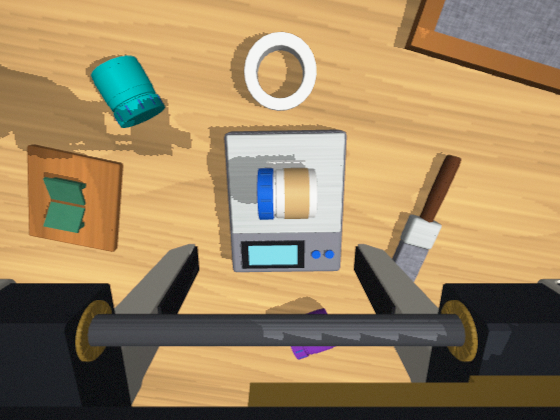

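The wrist view shows the jar on the scale at (287,193), the scale body at columns 226–345, rows 131–271, and the green cradle at (64,205). I'll fit all of them from the wrist depth.

```bash
python3 - <<'E'
from h import *
z=np.load("pics/w1.npz"); d=z["d"]; im=cv2.imread("pics/w1.png"); P,u,v=cloud(d,z)
W=lambda a,b,e,f:(u>=a)&(u<b)&(v>=e)&(v<f)
J=P[W(245,325,155,232)&(P[:,2]>68)]; print(len(J),fitcyl(J,[550,-293,82],100))
S=P[W(215,355,120,280)&(P[:,2]>30)&(P[:,2]<60)]; print("scale",S.min(0),S.max(0),cv2.minAreaRect(S[:,:2].astype(np.float32)))
S=P[W(215,355,120,280)&(P[:,2]>40)&(P[:,2]<48)]; print("plat",cv2.minAreaRect(S[:,:2].astype(np.float32)))
hsv=cv2.cvtColor(im,cv2.COLOR_BGR2HSV)[v,u]
G=P[W(35,95,170,240)&(hsv[:,0]>40)&(hsv[:,0]<100)&(hsv[:,1]>60)&(P[:,2]>15)]; print("green",len(G),G.min(0),G.max(0),cv2.minAreaRect(G[:,:2].astype(np.float32)))
B=P[W(20,130,140,255)&(P[:,2]>10)&(P[:,2]<18)]; print("board",cv2.minAreaRect(B[:,:2].astype(np.float32)))
print("table",np.median(P[W(150,220,20,120)][:,2]))
E
```

```text
2974 (array([ 549.59796395, -292.36290584,   80.95845943,  100.55986622]), np.float64(0.9271594112630202))
scale [ 416.8185785  -388.84179001   30.01307786] [ 626.75569061 -208.74909645   59.91854874] ((521.4575805664062, -299.026611328125), (188.48419189453125, 149.868408203125), 10.944436073303223)
plat ((527.4953002929688, -297.9178466796875), (171.24838256835938, 139.93795776367188), 11.011137962341309)
green 1712 [437.66301258 -36.43810315  17.66022583] [506.67304856  10.34468094  38.42668508] ((472.0674133300781, -12.770122528076172), (45.92421340942383, 67.46237182617188), 87.21086883544922)
board ((471.78125, -12.976776123046875), (121.1493148803711, 129.90927124023438), 87.60545349121094)
table -0.04402271124264208
```

```bash
python3 -m pendant '[[[1,-10,-20,0.6,100],[0,0,-45,0,100],[0,0,-45,0,100],[0,0,-30,0,100],[0,0,0,0,100]]]'; python3 -c "
from h import *
print(tool())"
```

```text
time_s: 1.9
position: [541.4, -306.2, 97.6]
ee_rot: [-24.2, 89.4, 165.7]
force: [0.8, -0.2, 1.0]
width: 93.0
(1.9, array([ 541.4, -306.2,   97.6]), np.float64(-80.06), array([-0.01 ,  0.002, -1.   ]), array([ 0.8, -0.2,  1. ]), 93.0)
```

```bash
python3 -m pendant '[[[0,0,6,0,100],[4,6,0,0,100],[0,0,0,0,100]]]'; python3 -c "
from h import *
print(tool())"
```

```text
time_s: 2.28
position: [545.7, -302.6, 106.3]
ee_rot: [-15.6, 89.6, 174.1]
force: [0.1, -0.6, -0.8]
width: 93.1
(2.275, array([ 545.7, -302.6,  106.3]), np.float64(-80.22), array([-0.007,  0.001, -1.   ]), array([ 0.1, -0.6, -0.8]), 93.1)
```

```bash
python3 -m pendant '[[[4,9,0,0.5,100],[0,0,0,0,100],[0,0,0,0,100]]]'; python3 -c "
from h import *
print(tool())"
```

```text
time_s: 2.65
position: [551.0, -292.4, 107.8]
ee_rot: [-7.8, 89.7, -177.4]
force: [0.2, 0.1, -0.8]
width: 93.1
(2.65, array([ 551. , -292.4,  107.8]), np.float64(-79.59), array([-0.005, -0.   , -1.   ]), array([ 0.2,  0.1, -0.8]), 93.1)
```

```bash
python3 -m pendant '[[[0,0,-15,0,100],[0,0,-15,0,100],[0,0,-12,0,100],[0,0,0,0,100]]]'; python3 -c "
from h import *
print(tool())"
```

```text
time_s: 3.15
position: [550.1, -292.4, 61.6]
ee_rot: [-14.4, 89.6, 176.0]
force: [-0.6, 0.1, 1.1]
width: 92.8
(3.15, array([ 550.1, -292.4,   61.6]), np.float64(-79.62), array([-0.007,  0.   , -1.   ]), array([-0.6,  0.1,  1.1]), 92.8)
```

```bash
python3 -m pendant '[[[0,0,0,0,0],[0,0,0,0,0],[0,0,0,0,0],[0,0,0,0,0],[0,0,0,0,0]]]' 30; python3 -c "
from h import *
print(tool())"
```

```text
time_s: 3.78
position: [550.4, -292.7, 62.2]
ee_rot: [-9.7, 89.7, -179.4]
force: [1.0, 0.4, -2.5]
width: 62.0
(3.775, array([ 550.4, -292.7,   62.2]), np.float64(-79.63), array([-0.006, -0.   , -1.   ]), array([ 1. ,  0.4, -2.5]), 62.0)
```

```bash
python3 -m pendant '[[[0,0,15,0,0],[0,0,30,0,0],[0,0,30,0,0],[0,0,15,0,0],[0,0,0,0,0],[-10,35,0,-1.6,0],[-13,47,0,-2.3,0],[-13,47,0,-2.3,0],[-13,47,0,-2.3,0],[-13,47,0,-2.3,0],[-6,20,0,-1,0],[0,0,0,0,0]]]'; python3 -c "
from h import *
print(tool())"
```

```text
time_s: 5.28
position: [475.1, -42.6, 151.3]
ee_rot: [-6.8, 89.2, 171.4]
force: [-0.2, 0.1, -2.6]
width: 62.2
(5.275, array([475.1, -42.6, 151.3]), np.float64(-91.84), array([-0.014,  0.002, -1.   ]), array([-0.2,  0.1, -2.6]), 62.2)
```

```bash
python3 -m pendant '[[[-2,18,0,-0.5,0],[-1,12,0,-0.3,0],[0,0,0,0,0],[0,0,0,0,0]]]'; python3 -c "
from h import *
print(tool())
from station import ctrl,vision
ci=vision.camera_info('wrist')
im,d=vision.snapshot('wrist');cv2.imwrite('pics/w2.png',im[:,:,::-1]);np.savez('pics/w2.npz',d=d,**ci)"
```

```text
time_s: 5.78
position: [472.5, -15.1, 150.2]
ee_rot: [0.9, 89.1, 178.1]
force: [-1.0, 0.4, -2.9]
width: 62.1
(5.775, array([472.5, -15.1, 150.2]), np.float64(-92.78), array([-0.015,  0.001, -1.   ]), array([-1. ,  0.4, -2.9]), 62.1)
```

View pics/w2.png

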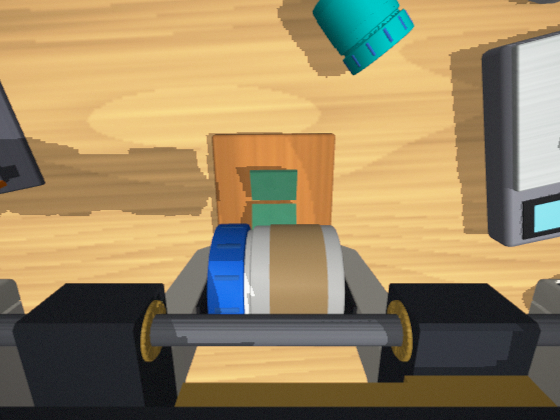

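```bash
python3 -m pendant '[[[0,2,-15,0,0],[0,0,-30,0,0],[0,0,-30,0,0],[0,0,-15,0,0],[0,0,0,0,0],[0,0,0,0,0]]]'; python3 -c "
from h import *
print(tool())"
```

```text
time_s: 6.58
position: [474.8, -17.1, 58.8]
ee_rot: [4.6, 89.4, -178.5]
force: [0.3, 0.6, -3.0]
width: 61.7
(6.575, array([474.8, -17.1,  58.8]), np.float64(-93.07), array([-0.011, -0.   , -1.   ]), array([ 0.3,  0.6, -3. ]), 61.7)
```

```bash
python3 -m pendant '[[[-2,4,-8,0.5,0],[0,0,-6,0,0],[0,0,0,0,0],[0,0,0,0,0]]]'; python3 -c "
from h import *
print(tool())"
```

```text
time_s: 7.08
position: [473.7, -12.8, 45.3]
ee_rot: [3.6, 89.5, -178.9]
force: [-0.0, 0.7, -2.1]
width: 61.6
(7.075, array([473.7, -12.8,  45.3]), np.float64(-92.52), array([-0.008, -0.   , -1.   ]), array([-0. ,  0.7, -2.1]), 61.6)
```

```bash
python3 -m pendant '[[[-1.5,0,-4,0,0],[0,0,-3,0,0],[0,0,-2,0,0],[0,0,0,0,0]]]'; python3 -c "
from h import *
print(tool())"
```

```text
time_s: 7.58
position: [472.2, -12.9, 35.9]
ee_rot: [4.0, 89.6, -178.6]
force: [-0.5, 0.5, -3.3]
width: 61.8
(7.575, array([472.2, -12.9,  35.9]), np.float64(-92.53), array([-0.008, -0.   , -1.   ]), array([-0.5,  0.5, -3.3]), 61.8)
```

```bash
python3 -m pendant '[[[0,0,-1.2,0,0],[0,0,-1,0,0],[0,0,0,0,0]]]'; python3 -c "
from h import *
print(tool())"
```

```text
time_s: 7.95
position: [472.4, -12.9, 34.5]
ee_rot: [2.4, 89.6, 179.9]
force: [-0.3, -0.7, -3.0]
width: 62.2
(7.95, array([472.4, -12.9,  34.5]), np.float64(-92.54), array([-0.007,  0.   , -1.   ]), array([-0.3, -0.7, -3. ]), 62.2)
```

```bash
python3 -m pendant '[[[0,0,-1.5,0,0],[0,0,-1,0,0],[0,0,0,0,0]]]'; python3 -c "
from h import *
print(tool())"
```

```text
time_s: 8.32
position: [472.5, -12.9, 34.5]
ee_rot: [-4.8, 89.8, 172.7]
force: [0.0, -0.1, -2.3]
width: 62.0
(8.325, array([472.5, -12.9,  34.5]), np.float64(-92.54), array([-0.004,  0.001, -1.   ]), array([ 0. , -0.1, -2.3]), 62.0)
```

```bash
python3 -m pendant '[[[0,0,-2,0,0],[0,0,-2,0,0],[0,0,0,0,0]]]'; python3 -c "
from h import *
print(tool())"
```

```text
time_s: 8.7
position: [472.6, -12.8, 34.0]
ee_rot: [-47.2, 89.9, 130.3]
force: [0.8, 0.6, -4.0]
width: 61.9
(8.7, array([472.6, -12.8,  34. ]), np.float64(-92.51), array([-0.001,  0.001, -1.   ]), array([ 0.8,  0.6, -4. ]), 61.9)
```

```bash
python3 -m pendant '[[[0,0,0,0,70],[0,0,0,0,85],[0,0,0,0,100],[0,0,0,0,100]]]'; python3 -c "
from h import *
print(tool())"
```

```text
time_s: 9.2
position: [473.1, -12.8, 33.4]
ee_rot: [-44.9, 89.9, 132.5]
force: [-0.1, 1.1, -0.0]
width: 89.8
(9.2, array([473.1, -12.8,  33.4]), np.float64(-92.51), array([-0.001,  0.001, -1.   ]), array([-0.1,  1.1, -0. ]), 89.8)
```

```bash
python3 -m pendant '[[[0,0,10,0,100],[0,0,20,0,100],[0,0,40,0,100],[0,0,50,0,100],[0,0,50,0,100],[0,0,0,0,100]]]'; python3 -c "
from h import *
print(tool())
from station import ctrl,vision
ci=vision.camera_info('wrist')
im,d=vision.snapshot('wrist');cv2.imwrite('pics/w3.png',im[:,:,::-1]);np.savez('pics/w3.npz',d=d,**ci)"
```

```text
time_s: 9.95
position: [471.8, -13.1, 210.9]
ee_rot: [-44.2, 89.9, 133.3]
force: [-0.3, 0.3, -0.0]
width: 92.8
(9.95, array([471.8, -13.1, 210.9]), np.float64(-92.54), array([-0.002,  0.002, -1.   ]), array([-0.3,  0.3, -0. ]), 92.8)
```

View pics/w3.png

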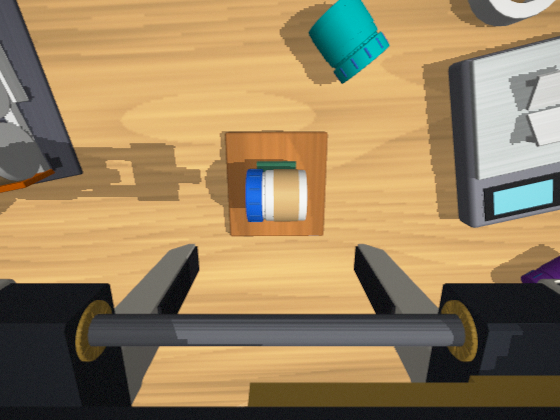

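The jar lies in the green cradle at about (277,194), aligned with the board. I'll fit its position, then head to the track.

```bash
python3 - <<'E'
from h import *
z=np.load("pics/w3.npz"); P,u,v=cloud(z["d"],z)
J=P[(u>235)&(u<315)&(v>155)&(v<230)&(P[:,2]>42)]; print(fitcyl(J,[472,-13,54],88))
B=P[(u>200)&(u<340)&(v>120)&(v<245)&(P[:,2]>10)&(P[:,2]<18)]; print("board",cv2.minAreaRect(B[:,:2].astype(np.float32)))
E
python3 -m pendant '[[[5,35,0,1,100],[9,45,0,2,100],[9,45,0,2,100],[9,45,0,2,100],[9,45,0,2,100],[6,30,0,2,100],[0,0,0,0,100]]]'; python3 -c "
from h import *
print(tool())
from station import ctrl,vision
ci=vision.camera_info('wrist')
im,d=vision.snapshot('wrist');cv2.imwrite('pics/w4.png',im[:,:,::-1]);np.savez('pics/w4.npz',d=d,**ci)"
```

```text
(array([470.82164782, -11.59663436,  52.95042649,  87.29881302]), np.float64(0.9450897969631936))
board ((471.1529541015625, -12.490325927734375), (120.01935577392578, 129.4290313720703), 87.76821899414062)
time_s: 10.88
position: [512.9, 237.8, 201.2]
ee_rot: [8.1, 89.0, -163.2]
force: [-0.1, -0.5, 0.4]
width: 92.8
(10.875, array([512.9, 237.8, 201.2]), np.float64(-81.31), array([-0.017, -0.005, -1.   ]), array([-0.1, -0.5,  0.4]), 92.8)
```

View pics/w4.png

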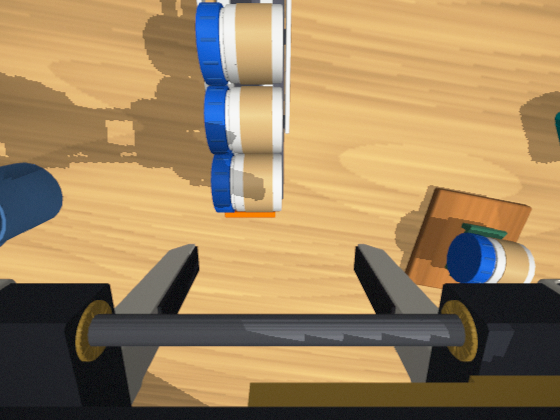

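The end jar is at about (247,183), with the orange stop at (250,215).

```bash
python3 - <<'E'
from h import *
z=np.load("pics/w4.npz"); P,u,v=cloud(z["d"],z)
J=P[(u>205)&(u<290)&(v>154)&(v<211)&(P[:,2]>66)]; print(fitcyl(J,[529,267,79],98))
J=P[(u>195)&(u<290)&(v>92)&(v<145)&(P[:,2]>70)]; print(fitcyl(J,[586,275,87],98))
print(tool())
E
```

```text
(array([527.34963991, 267.7380611 ,  77.62196539,  98.41141378]), np.float64(0.96730402345405))
(array([584.22869206, 276.07080678,  85.75170386,  98.52982927]), np.float64(0.9632314432470801))
(10.925, array([512.8, 236.2, 201.2]), np.float64(-81.42), array([-0.017, -0.006, -1.   ]), array([ 0.1, -1.4,  0.6]), 93.1)
```

```bash
python3 -m pendant '[[[10,18,0,0,100],[5.5,13,0,0,100],[0,0,0,0,100],[0,0,0,0,100]]]'; python3 -c "
from h import *
print(tool())"
```

```text
time_s: 11.42
position: [529.0, 265.9, 199.9]
ee_rot: [14.4, 88.8, -157.3]
force: [-0.8, 0.9, -0.4]
width: 93.2
(11.425, array([529. , 265.9, 199.9]), np.float64(-81.67), array([-0.019, -0.008, -1.   ]), array([-0.8,  0.9, -0.4]), 93.2)
```

```bash
python3 -m pendant '[[[0,1.5,-20,0,100],[0,0,-25,0,100],[0,0,-20,0,100],[0,0,-10,0,100],[0,0,0,0,100],[0,0,0,0,100]]]'; python3 -c "
from h import *
print(tool())"
```

```text
time_s: 12.18
position: [529.6, 264.9, 125.2]
ee_rot: [15.8, 89.0, -156.1]
force: [-0.7, 0.4, -0.3]
width: 92.8
(12.175, array([529.6, 264.9, 125.2]), np.float64(-81.87), array([-0.017, -0.007, -1.   ]), array([-0.7,  0.4, -0.3]), 92.8)
```

```bash
python3 -m pendant '[[[-1.5,3,-15,0.4,100],[0,0,-15,0,100],[0,0,-15,0,100],[0,0,-12,0,100],[0,0,0,0,100],[0,0,0,0,100]]]'; python3 -c "
from h import *
print(tool())"
```

```text
time_s: 12.92
position: [528.1, 268.2, 64.4]
ee_rot: [15.5, 89.0, -156.0]
force: [0.0, 0.5, 0.3]
width: 92.6
(12.925, array([528.1, 268.2,  64.4]), np.float64(-81.43), array([-0.016, -0.007, -1.   ]), array([0. , 0.5, 0.3]), 92.6)
```

```bash
python3 -m pendant '[[[0,-0.5,-4,0,100],[0,0,0,0,0],[0,0,0,0,0],[0,0,0,0,0],[0,0,0,0,0],[0,0,0,0,0]]]' 30; python3 -c "
from h import *
print(tool())"
```

```text
time_s: 13.68
position: [528.8, 267.5, 61.5]
ee_rot: [16.1, 89.1, -155.4]
force: [-0.5, 0.7, -2.0]
width: 62.0
(13.675, array([528.8, 267.5,  61.5]), np.float64(-81.46), array([-0.014, -0.007, -1.   ]), array([-0.5,  0.7, -2. ]), 62.0)
```

```bash
python3 -m pendant '[[[0,0,12,0,0],[0,0,18,0,0],[0,0,25,0,0],[0,0,30,0,0],[0,0,30,0,0],[0,0,15,0,0],[0,0,0,0,0],[0,0,0,0,0]]]'; python3 -c "
from h import *
print(tool())
from station import ctrl,vision
for n in ('wrist','top'):
  ci=vision.camera_info(n)
  im,d=vision.snapshot(n);cv2.imwrite('pics/5'+n+'.png',im[:,:,::-1]);np.savez('pics/5'+n+'.npz',d=d,**ci)
im=cv2.imread('pics/5top.png');cv2.imwrite('pics/5c.png',cv2.resize(im[140:250,90:330],None,fx=3,fy=3))"
```

```text
time_s: 14.68
position: [526.9, 267.5, 200.1]
ee_rot: [12.2, 89.1, -159.2]
force: [-0.8, 0.2, -2.9]
width: 61.8
(14.675, array([526.9, 267.5, 200.1]), np.float64(-81.41), array([-0.015, -0.006, -1.   ]), array([-0.8,  0.2, -2.9]), 61.8)
```

View pics/5wrist.png

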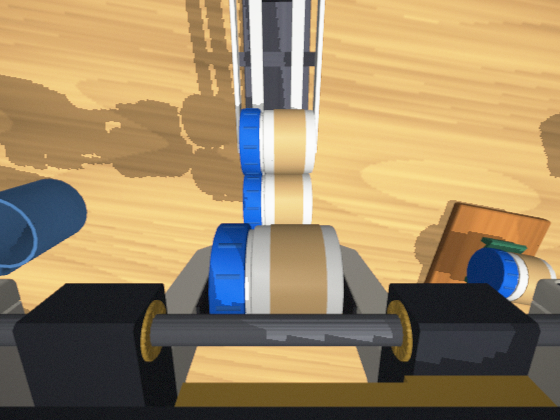

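View pics/5c.png

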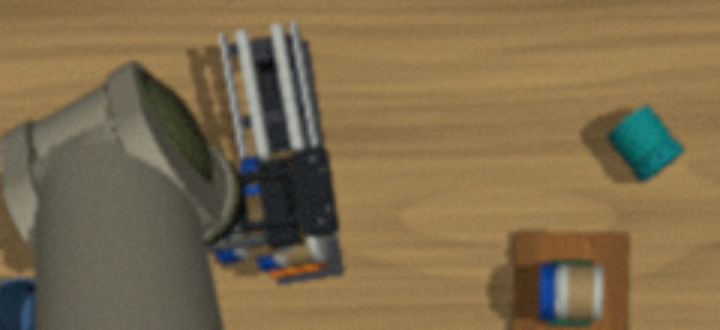

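```bash
python3 - <<'E'
from h import *
z=np.load("pics/5wrist.npz"); P,u,v=cloud(z["d"],z)
J=P[(u>230)&(u<320)&(v>120)&(v<168)&(P[:,2]>72)&(P[:,2]<130)]; print("third",fitcyl(J,[586,275,87],98))
J=P[(u>240)&(u<315)&(v>182)&(v<220)&(P[:,2]>66)&(P[:,2]<130)]; print("second",fitcyl(J,[528,267,79],98))
E
python3 -m pendant '[[[1,-20,0,0,0],[2,-40,0,0.2,0],[2,-48,0,0.2,0],[2,-48,0,0.2,0],[2,-48,0,0.2,0],[2,-48,0,0.2,0],[2,-48,0,0.2,0],[2,-48,0,0.2,0],[2,-48,0,0.2,0],[2,-40,0,0.2,0],[1,-25,0,0,0],[0,0,0,0,0]]]'; python3 -c "
from h import *
print(tool())"
```

```text
third (array([584.26352603, 276.47167051,  85.79133945,  98.79160342]), np.float64(0.9722089033066854))
second (array([527.38650995, 267.28781995,  77.69210759,  97.91272859]), np.float64(0.9812956119149862))
time_s: 16.27
position: [535.1, -223.7, 191.7]
ee_rot: [13.7, 88.1, -156.4]
force: [0.3, -0.4, -2.9]
width: 62.1
(16.275, array([ 535.1, -223.7,  191.7]), np.float64(-80.12), array([-0.03 , -0.013, -0.999]), array([ 0.3, -0.4, -2.9]), 62.1)
```

```bash
python3 -m pendant '[[[5,-20,0,0.3,0],[6,-25,0,0.3,0],[4,-15,0,0.2,0],[0,-5,0,0,0],[0,0,0,0,0],[0,0,0,0,0]]]'; python3 -c "
from h import *
print(tool())
from station import ctrl,vision
ci=vision.camera_info('wrist')
im,d=vision.snapshot('wrist');cv2.imwrite('pics/w6.png',im[:,:,::-1]);np.savez('pics/w6.npz',d=d,**ci)"
```

```text
time_s: 17.02
position: [549.5, -289.9, 190.3]
ee_rot: [8.5, 88.0, -160.6]
force: [0.3, 0.2, -2.8]
width: 62.0
(17.025, array([ 549.5, -289.9,  190.3]), np.float64(-79.09), array([-0.033, -0.012, -0.999]), array([ 0.3,  0.2, -2.8]), 62.0)
```

View pics/w6.png

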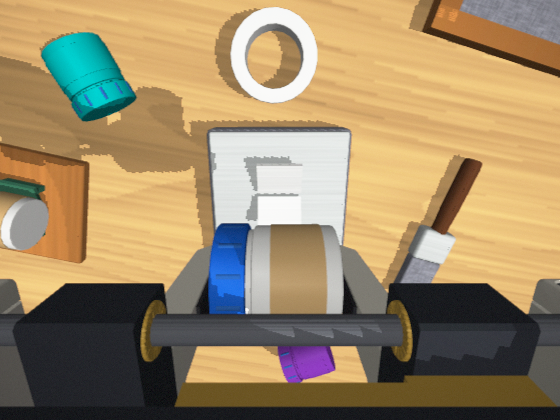

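```bash
python3 -m pendant '[[[1,-3,-15,0,0],[0,0,-25,0,0],[0,0,-25,0,0],[0,0,-15,0,0],[0,0,-8,0,0],[0,0,0,0,0],[0,0,0,0,0]]]'; python3 -c "
from h import *
print(tool())"
```

```text
time_s: 17.95
position: [551.1, -291.3, 97.8]
ee_rot: [8.6, 88.1, -160.4]
force: [0.2, 0.3, -1.4]
width: 61.9
(17.95, array([ 551.1, -291.3,   97.8]), np.float64(-78.91), array([-0.032, -0.011, -0.999]), array([ 0.2,  0.3, -1.4]), 61.9)
```

```bash
python3 -m pendant '[[[-0.5,-1.5,-10,0,0],[0,0,-8,0,0],[0,0,-5,0,0],[0,0,0,0,0],[0,0,0,0,0]]]'; python3 -c "
from h import *
print(tool())"
```

```text
time_s: 18.58
position: [551.2, -293.3, 74.3]
ee_rot: [11.0, 88.1, -157.9]
force: [-0.3, 0.2, -2.2]
width: 62.0
(18.575, array([ 551.2, -293.3,   74.3]), np.float64(-78.92), array([-0.03 , -0.012, -0.999]), array([-0.3,  0.2, -2.2]), 62.0)
```

```bash
python3 -m pendant '[[[-0.5,0,-4,0,0],[0,0,-3,0,0],[0,0,-2,0,0],[0,0,0,0,0]]]'; python3 -c "
from h import *
print(tool())"
```

```text
time_s: 19.08
position: [550.9, -293.3, 65.0]
ee_rot: [11.7, 88.2, -157.2]
force: [0.6, 0.6, -3.3]
width: 62.2
(19.075, array([ 550.9, -293.3,   65. ]), np.float64(-78.92), array([-0.029, -0.012, -0.999]), array([ 0.6,  0.6, -3.3]), 62.2)
```

```bash
python3 -m pendant '[[[0,0,-1.5,0,0],[0,0,-1.5,0,0],[0,0,0,0,0]]]'; python3 -c "
from h import *
print(tool())"
```

```text
time_s: 19.45
position: [551.2, -293.4, 65.2]
ee_rot: [13.2, 88.2, -155.8]
force: [-0.3, 0.1, -2.9]
width: 61.7
(19.45, array([ 551.2, -293.4,   65.2]), np.float64(-78.93), array([-0.028, -0.013, -1.   ]), array([-0.3,  0.1, -2.9]), 61.7)
```

```bash
python3 -m pendant '[[[0,0,-2,0,0],[0,0,-2,0,0],[0,0,0,0,0]]]'; python3 -c "
from h import *
print(tool())"
```

```text
time_s: 19.82
position: [551.5, -293.6, 65.2]
ee_rot: [15.4, 88.3, -153.5]
force: [-0.4, -0.1, -3.3]
width: 62.4
(19.825, array([ 551.5, -293.6,   65.2]), np.float64(-78.94), array([-0.026, -0.013, -1.   ]), array([-0.4, -0.1, -3.3]), 62.4)
```

```bash
python3 -m pendant '[[[0,0,0,0,70],[0,0,0,0,85],[0,0,0,0,100],[0,0,0,0,100],[0,0,0,0,100]]]'; python3 -c "
from h import *
print(tool())"; python3 -m pendant '[[[0,0,10,0,100],[0,0,20,0,100],[0,0,40,0,100],[0,0,50,0,100],[0,0,40,0,100],[0,0,0,0,100],[0,0,0,0,100]]]'; python3 -c "
from h import *
print(tool())
from station import ctrl,vision
for n in ('wrist','top','scene'):
  ci=vision.camera_info(n)
  im,d=vision.snapshot(n);cv2.imwrite('pics/7'+n+'.png',im[:,:,::-1]);np.savez('pics/7'+n+'.npz',d=d,**ci)"
```

```text
time_s: 20.45
position: [552.0, -293.9, 64.7]
ee_rot: [16.6, 88.3, -152.4]
force: [1.0, -0.0, -0.2]
width: 92.4
(20.45, array([ 552. , -293.9,   64.7]), np.float64(-78.94), array([-0.026, -0.013, -1.   ]), array([ 1. , -0. , -0.2]), 92.4)
time_s: 21.32
position: [551.0, -293.6, 232.7]
ee_rot: [17.9, 88.4, -151.1]
force: [-0.3, 1.0, -0.1]
width: 92.9
(21.325, array([ 551. , -293.6,  232.7]), np.float64(-78.95), array([-0.025, -0.014, -1.   ]), array([-0.3,  1. , -0.1]), 92.9)
```

View pics/7wrist.png

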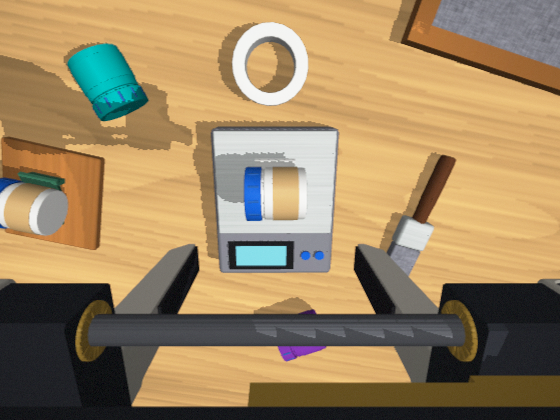

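View pics/7top.png

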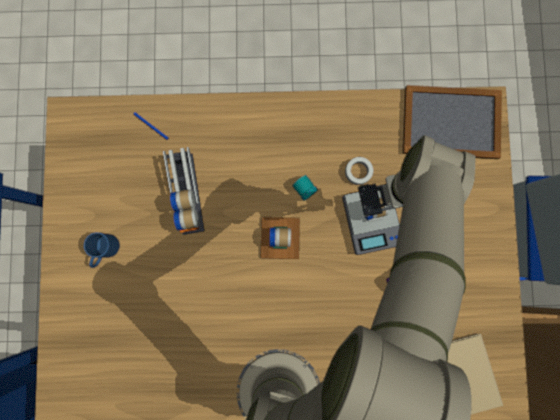

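The scale jar lies straight in its cradle at (275,193). In the top view, the rest jar is at (279,237) and two jars sit at the stop (184,210). I'll do a final numeric check.

```bash
python3 - <<'E'
from h import *
z=np.load("pics/7wrist.npz"); P,u,v=cloud(z["d"],z)
J=P[(u>235)&(u<315)&(v>155)&(v<230)&(P[:,2]>70)]; print("scale jar",fitcyl(J,[550,-293,82],100))
S=P[(u>200)&(u<350)&(v>115)&(v<280)&(P[:,2]>30)&(P[:,2]<60)]; r=cv2.minAreaRect(S[:,:2].astype(np.float32)); print("scale",r, np.array(r[0])+30*np.array([np.cos(np.radians(r[2])),np.sin(np.radians(r[2]))]))
z=np.load("pics/7top.npz"); P,u,v=cloud(z["d"],z)
for n,c in (("rest",[472,-13,54]),("second",[528,267,79]),("third",[585,276,87])):
    m=(np.hypot(P[:,0]-c[0],P[:,1]-c[1])<(28 if n!="rest" else 45))&(P[:,2]>c[2]-8)
    print(n,fitcyl(P[m],c,95))
print(tool())
E
```

```text
scale jar (array([ 549.68786591, -293.05666994,   80.98774455,  101.04767663]), np.float64(0.9601750878177537))
scale ((520.8782958984375, -299.1937561035156), (188.1855010986328, 149.7816619873047), 11.007579803466797) [ 550.32635387 -293.46559043]
rest (array([472.95246516,  -9.28994852,  52.61660466,  87.54222422]), np.float64(2.0039846003400035))
second (array([528.97981034, 273.11227537,  77.23228212,  99.73206586]), np.float64(2.1744298284231687))
third (array([586.01095087, 281.14631274,  85.51400134,  98.66050157]), np.float64(2.072507007970715))
(21.475, array([ 550.9, -293.5,  231.7]), np.float64(-78.96), array([-0.026, -0.013, -1.   ]), array([ 0.2,  0.3, -0.3]), 93.2)
```

```bash
python3 - <<'E'
from h import *
for nm in ("0","7"):
  for n in ("top","scene"):
    z=np.load(f"pics/7{n}.npz"); d=np.load(f"pics/{n}0.npy") if nm=="0" else z["d"]
    P,u,v=cloud(d,z)
    for c in ([528.5,267.2,79],[585.3,275.8,87]):
        a=np.radians(8.5); D=P[:,:2]-c[:2]; x=D@[np.cos(a),np.sin(a)]; y=D@[-np.sin(a),np.cos(a)]
        m=(abs(x)<27)&(abs(y)<45)&(P[:,2]>c[2]-3)&(P[:,2]<130)
        print(nm,n,m.sum(),fitcyl(P[m],c,98.5))
E
```

```text
0 top 416 (array([529.76100697, 268.34946799,  77.04909571,  99.30245201]), np.float64(1.9355299843831482))
0 top 419 (array([586.39318593, 277.16990183,  85.22321997,  98.26423404]), np.float64(1.9494050197094541))
0 scene 400 (array([527.40584735, 264.92487985,  77.44913707,  97.8270874 ]), np.float64(2.1242020021232615))
0 scene 450 (array([583.62199021, 273.58811648,  85.74964538,  98.38604836]), np.float64(2.1779073181241078))
7 top 415 (array([529.66261328, 268.31401083,  77.21290116,  99.54490677]), np.float64(1.9850013270045752))
7 top 416 (array([586.51487748, 277.11143135,  85.55103848,  98.21482232]), np.float64(1.9221374033782799))
7 scene 396 (array([527.70101561, 264.77524627,  77.3274273 ,  99.16513436]), np.float64(2.2006813529710456))
7 scene 515 (array([583.44198154, 273.65042205,  85.72413931,  97.9401435 ]), np.float64(1.9530474628952856))
```

The jars now on the track sit where the first two were, to within 0.4 mm, so I'm handing in.

```bash
python3 -c "
from station import ctrl
print(ctrl.job_done())"
```

```text
the job is handed in; nothing more can be done
None
```

I laid the weighed jar in the green cradle, then moved the end jar from the track to the scale cradle, and handed the job in at about 21.5 s. The hand-in gives no verdict, so what follows is from my own camera checks.

- **Weighed jar:** just after release, the wrist camera put it about 1 mm from the rest's centre, aligned to under 1°.
- **Former end jar:** it lies about 1 mm from the scale seat (worked out from the scale's outline) and is aligned to under 0.1°.
- **Track:** the second jar rolled to the stop and the third followed. Both sit within 0.4 mm of where the first and second were at the start.
- **Robot and bystanders:** the gripper is open and about 120 mm above the scale jar, touching nothing. The mug, brush and tape roll look unmoved in the pictures; I didn't measure them.

**Checks that disagreed:**
- A first, badly cropped top-camera fit put the waiting jars about 5 mm off in y. A better crop brought them back into agreement.
- The same kind of crop gave the rest jar an offset of about 3–4 mm in y, which I didn't redo; even so, that is within the 15 mm limit.
- The force reading didn't clearly show contact at either set-down. I judged contact from the height no longer dropping, at 34.0 mm and 65.2 mm against the expected 34 and 64.5 mm.
- On the first descent to the scale the tool drifted about 15 mm sideways. I corrected it before gripping and felt no contact force.

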